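# Load the vial carrier over the step of the docking deck

### The job

Load the heavy vial carrier onto the low docking deck, lift bar end first: raise only its front edge onto the step while its rear edge stays down on the worktop (do not carry it or ram the step), then slide it on between the rails until it lies flat and fully on the deck. Go on gently until the carrier's nose has just pushed the friction plunger at the far end in by about 3 mm, well short of its end of travel, and leave it there. Leave the loose things round about where they are.

Things in the scene. Friction and masses are not known exactly. Their poses are not given: they have to be found in the camera images.
- dock: Grey docking deck fixed on the worktop: a plate 240 long, 136 wide, top 14 mm above the worktop. Origin at worktop level; x is the level loading direction, y across, z up. The plate spans x = -100 (the step, where the carrier enters) to +140 mm. A steel stop block (30 x 50 mm, top 54 mm up) near the far end carries the plunger; its setting differs each time.
- dock_step (a point): Middle of the deck's step edge, on its top face, 14 mm above the worktop (deck x = -100 mm).
- dock_rails (a point): Point on the deck's top face midway between its two aluminium side rails (deck x = 0). Rails stand 30 mm above the worktop, inner faces 54 mm either side of the middle line for deck x from -65 to +60 mm, splaying outward toward the step to about 61 mm at x = -97.
- plunger (a joint): How far the friction plunger is pushed in along deck +x, m: 0 at start, hard end 0.012; reading noisy by 1 mm. Black round head, 16 mm diameter, on the middle line 36 mm above the worktop; its face starts anywhere from deck x = +65 to +85 mm (not measured, find it by feel). The carrier's nose pushes it; it resists with 6 N, slightly more as it goes in, and stays where left. Wanted: about 0.003.
- carrier: Grey open vial carrier, loose, 150 long (x) x 100 wide (y), walls 42 mm high, 0.6 to 0.95 kg, four vials fixed in a white block in its rear half (tops 62 mm above its underside, x from -63 to -2 mm). Origin at the centre of its underside, x toward the nose, z up. Starts flat on the worktop before the step, roughly facing it. Slides with about 2 to 5 N on the level, up to 20 N as it climbs the step edge.
- carrier_bar (a point): Middle of the carrier's lift bar: steel round bar, 12 mm diameter, along the carrier's y, clear length 90 mm between its end plates, 74 mm above the underside, 25 mm behind the nose. Nothing below it down to the wall tops (42 mm) nor for 45 mm before and behind. Pinch it from above, fore and aft; it turns between the fingers as the carrier tilts.
- carrier_nose (a point): Middle of the lower front edge of the carrier (x = +75 mm, underside).
- carrier_heel (a point): Middle of the lower rear edge of the carrier (x = -75 mm, underside). The flat rear wall above it, 42 mm high, is where to push.
- beaker: Empty glass beaker, 56 mm wide, 68 high, bystander beyond the deck. Origin under its centre.
- tape_roll: Roll of black tape, 62 mm wide, 18 high, lying flat, bystander. Origin under its centre.
- weight: Steel 100 g weight, 26 mm wide, 34 high, bystander on the robot's side. Origin under its centre.
- clip: Small red crocodile clip, 53 mm long, 19 high, bystander on the robot's side. Origin under its centre.
- clamp: Small metal pinch clamp with a thumb screw, 18 x 24 mm, 47 high, bystander. Origin under its centre.
Things that resemble listed ones, but are neither listed nor needed, are in the scene too. There is more than one size of the carrier; the job needs the largest.

How it is judged:
By the outcome, as a careful person would: the job done as asked, in the order asked, and still so for the second after the job is handed in, with the robot touching nothing.
It also fails if it takes over 67 s, if anything falls off the work surface, if the arm or the gripper's body presses on something with over 40 N, if the wrist force passes 120 N, or if a joint passes its speed limit or range.

### The arm

A 6-joint arm with a two-finger parallel gripper is mounted at the origin on a cart in front of the work surface, level with it; the furniture and walls round the work are solid. World frame = base frame: x ahead of the robot, y to its left, z up, the work surface at z = 0. Lengths are in mm, angles in degrees, forces in N, time in s.
With the tool pointing down it reaches from about 350 to 950 mm from the base axis. Payload 17.4 kg.
Tool frame: the origin (TCP) lies at the very end of the fingers, on their centre line; the grasp point (between the pads) lies manip.hold_point_z behind it (manip.hold_point_z is the distance from the TCP to the grasp point, in mm); z points along the fingers, y is the line along which they close (so a half turn about z gives the same grasp; the last joint's range is limited). The gripper opens to 93 mm and grips with 3 to 60 N. Pads are 15 mm wide; open, the fingers measure 128 mm over their backs; the gripper's body (75 mm by 188 mm) begins 65 mm behind the grasp point.
Start: joints at [-68.629, 6.646, 82.598, -0, 90.757, -2.166], TCP at [269.548, -618.851, 218.646] pointing down, gripper open.
Joint ranges: [-162.19, 162.19], [-47.58, 125.68], [4.15, 143.07], [-65.23, 245.23], [0.69, 171.88], [-170.13, 170.13]. Speed limits (degrees/s): [108.29, 108.29, 127.2, 180, 180, 180].

### API

Orientations are given as a 3x3 rotation matrix whose columns are the frame's x, y, z axes.
In Python, from workcell import manip, claw, viewer, sign_off gives the robot as it stands. Calls block until the motion is done:
- manip.move_ptp(position, orientation): joint-space move of the TCP to a pose.
- manip.line_to(position, orientation=None, speed=150, stop_force=None): straight line of the TCP; orientation=None keeps the orientation; speed is the mean speed in mm/s. With stop_force (N) it stops when the force on the tool has changed by that much, and returns True; else False.
- manip.goto_joints(angles): joint-space move.
- claw.grip(opening, grasp_force=None): opening from 0.0 (shut) to 1.0 (fully open); grasp_force is the grip in N (None keeps the last); returns when the fingers have stopped.
- manip.hold(seconds).
- manip.solve_ik(position, orientation): joint angles nearest the present ones, or None.
- manip.sense(): the state.
- viewer.snapshot(name): name is "side" or "top"; returns the picture (420x560x3 uint8, red, green, blue); there is no depth.
- viewer.camera_info(name): a dict with "mtx" (3x3 intrinsics, pixels), "extrinsics" (4x4, takes a point from camera to world coordinates). Camera axes: x right, y up, looking along -z (the intrinsics and any distortion apply to the point x, -y, -z); pixel columns grow to the right and rows downward; lengths in mm; the calibration is good to about 2 mm. A picture is of the moment at which its call begins. camera_info takes no time and is no camera call.
A pose or a line that the arm cannot do raises manip.MotionError and nothing moves.
- sign_off(): hands the job in; it is judged then, once.
The state is a dict: "time": time; "qpos": joint angles; "joint_velocities": joint speeds; "joint_torque": joint torques, N m; "tool_pos": TCP position; "eef_rot": TCP orientation; "contact_force": force on the tool from outside, world axes, zero at the start; "ft_torque": the same for the moment, N m; "gripper_width": opening from 0.0 (shut) to 1.0 (fully open); "gripper_force": force on a finger pad.
Only numpy, scipy, OpenCV 4.12 (cv2) and the standard library are available. Lean on these libraries where they do the work, as an engineer would, in place of code of your own. Each camera call takes 0.05 s, during which the arm holds its last target. There are 200 camera calls.

## Working session

There is one attempt and no reset: what is moved stays moved. The work goes in short steps, each a Python script; the robot and the scene stay as the last script left them, time stands still between calls to the robot, and variables do not carry over. Pictures are saved under pics/ and viewed, at most 10 in all, crops included, and the job is handed in when it is done.

```bash
ls; mkdir -p pics
python3 - <<'E'
from workcell import manip, claw, viewer
import cv2,numpy as np
for n in ("side","top"):
    im=viewer.snapshot(n); cv2.imwrite(f"pics/{n}0.png",im[:,:,::-1])
    c=viewer.camera_info(n); print(n,{k:(np.round(v,3).tolist() if hasattr(v,'shape') else v) for k,v in c.items()})
print(manip.hold_point_z, manip.sense())
E
```

```text
pics
side {'mtx': [[410.152, 0.0, 276.031], [0.0, 410.152, 210.931], [0.0, 0.0, 1.0]], 'extrinsics': [[0.973, -0.178, 0.145, 672.227], [0.23, 0.792, -0.566, -693.529], [-0.014, 0.584, 0.811, 936.321], [0.0, 0.0, 0.0, 1.0]]}
top {'mtx': [[455.052, 0.0, 274.16], [0.0, 455.052, 205.024], [0.0, 0.0, 1.0]], 'extrinsics': [[-0.001, 0.983, -0.181, 286.301], [-1.0, -0.001, 0.002, -96.837], [0.002, 0.181, 0.983, 1404.639], [0.0, 0.0, 0.0, 1.0]]}
18.8 {'time': 0.1, 'qpos': array([-6.86302925e+01,  6.67123630e+00,  8.26313025e+01, -9.12575826e-04,
        9.07579503e+01, -2.16516991e+00]), 'joint_velocities': array([-0.00627554, -0.09826092, -0.14819321,  0.00161218,  0.08323268,
        0.02833068]), 'joint_torque': array([ 2.27686913e-03, -7.22892666e+01, -6.23864579e+01,  7.81173818e-02,
        2.27628357e-02, -2.91179151e-05]), 'tool_pos': array([ 269.45774904, -618.67883432,  217.9873367 ]), 'eef_rot': array([[ 9.16817261e-01,  3.99306837e-01, -3.99524190e-04],
       [ 3.99307037e-01, -9.16816740e-01,  9.77347555e-04],
       [ 2.39710960e-05, -1.05558193e-03, -9.99999443e-01]]), 'contact_force': array([ 0.33787258, -0.17539095,  0.16690466]), 'ft_torque': array([0.00388546, 0.05819538, 0.003436  ]), 'gripper_force': 0.0, 'gripper_width': 0.9968714771425956}
```

View pics/side0.png

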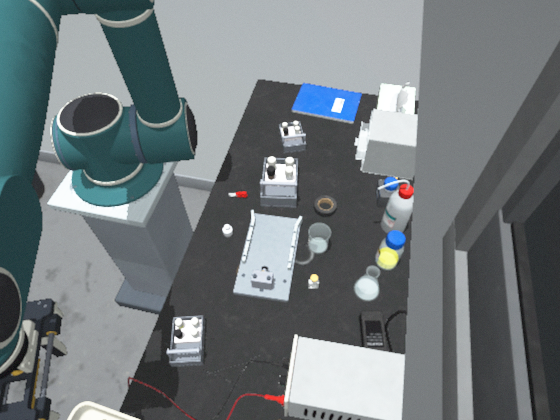

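View pics/top0.png

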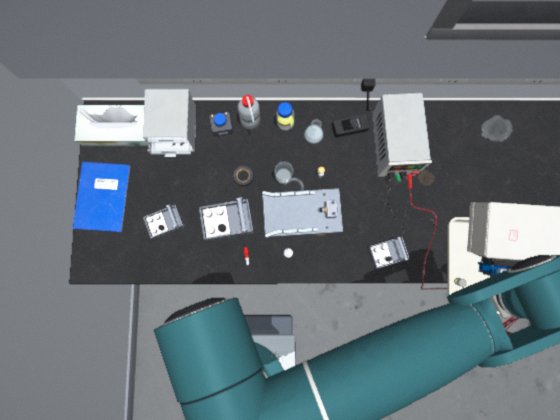

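The side view shows the deck near (270,255) and the largest carrier at (280,180). In the top view they are at (303,212) and (227,220), so the loading direction is roughly world −y. Next I'll enlarge both.

```bash
cat > h.py <<'E'
import numpy as np, cv2
from workcell import manip, claw, viewer, sign_off
def ray(n,uv):
    c=viewer.camera_info(n);K=np.array(c["mtx"]);T=np.array(c["extrinsics"])
    p=np.linalg.inv(K)@[uv[0],uv[1],1]; d=T[:3,:3]@[p[0],-p[1],-p[2]]
    return T[:3,3],d
def atz(n,uv,z):
    o,d=ray(n,uv); return o+d*(z-o[2])/d[2]
def proj(n,P):
    c=viewer.camera_info(n);K=np.array(c["mtx"]);T=np.array(c["extrinsics"])
    q=(np.atleast_2d(P)-T[:3,3])@T[:3,:3]; q=q*[1,-1,-1]; u=q@K.T; return u[:,:2]/u[:,2:]
E
python3 - <<'E'
import cv2
a=cv2.imread("pics/top0.png")[180:260,190:350]; cv2.imwrite("pics/topc.png",cv2.resize(a,None,fx=5,fy=5,interpolation=cv2.INTER_CUBIC))
a=cv2.imread("pics/side0.png")[150:305,220:340]; cv2.imwrite("pics/sidec.png",cv2.resize(a,None,fx=3.8,fy=3.8,interpolation=cv2.INTER_CUBIC))
E
```

```text
(no output)
```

View pics/topc.png

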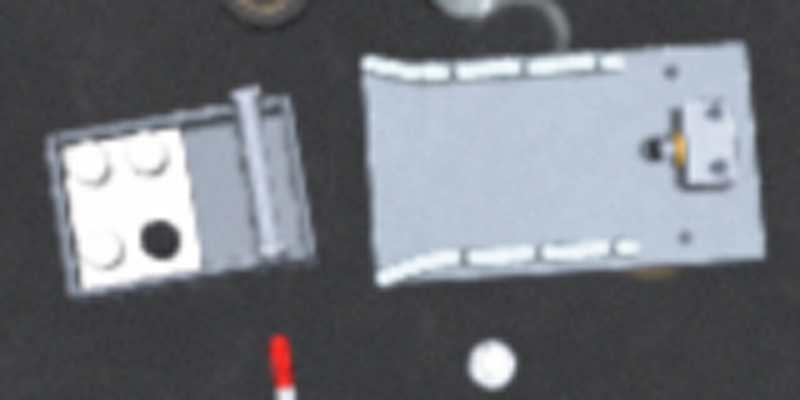

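View pics/sidec.png

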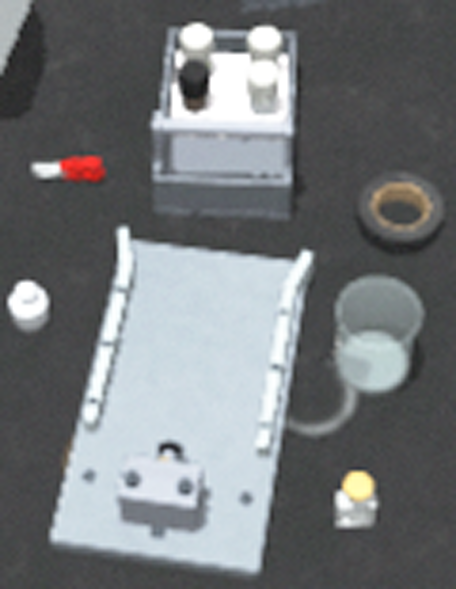

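The crops show the deck's plate corners in the top crop at (363,65), (745,42), (765,257) and (378,285). The carrier's wall-top corners are at (48,137), (288,97), (315,260) and (72,297), and its bar runs from (243,92) to (270,250). I'll fit the poses now.

```bash
cat > fit.py <<'E'
from h import *
from scipy.optimize import least_squares
T=lambda a,s=5,o=(190,180):(np.array(a,float)+.5)/s-.5+o
S=lambda a:T(a,3.8,(220,150))
def R2(t): return np.array([[np.cos(t),-np.sin(t),0],[np.sin(t),np.cos(t),0],[0,0,1]])
def fit(obs,x0):
    f=lambda p:np.concatenate([(proj(n,R2(p[2])@np.array(P)+[p[0],p[1],0])[0]-uv) for n,P,uv in obs])
    r=least_squares(f,x0,loss="soft_l1",x_scale=[10,10,.1]); print(np.round(r.x[:2],1),np.degrees(r.x[2]).round(2),"\n",f(r.x).reshape(-1,2).round(1).tolist()); return r.x
if __name__=="__main__":
    dock=[("top",(-100,68,14),T((363,62))),("top",(140,68,14),T((745,42))),("top",(140,-68,14),T((765,257))),("top",(-100,-68,14),T((378,285))),
      ("side",(140,68,14),S((260,567))),("side",(140,-68,14),S((52,537)))]
    dk=fit(dock,[400,-160,-1.57])
    car=[("top",(-75,50,42),T((48,137))),("top",(75,50,42),T((288,97))),("top",(75,-50,42),T((315,260))),("top",(-75,-50,42),T((72,297))),
      ("side",(75,50,0),S((290,217))),("side",(75,-50,0),S((155,213))),("side",(75,50,42),S((293,178))),("side",(75,-50,42),S((153,178)))]
    c=fit(car,[400,0,-1.5])
    ck=lambda p,P:(R2(p[2])@P+[p[0],p[1],0]).round(1)
    b=np.array
    print("bar",ck(c,b([50,0,74])),"step",ck(dk,b([-100,0,14])))
    for n,P in (("top",(50,45,78)),("top",(50,-45,78)),("side",(50,45,74)),("side",(50,-45,74))): print(n,((proj(n,ck(c,b(P)))[0]-((190,180) if n=="top" else (220,150)))*(5 if n=="top" else 3.8)).round())
    rel=R2(-dk[2])@(b([c[0],c[1],0])-[dk[0],dk[1],0]); print("carrier in deck",rel, np.degrees(c[2]-dk[2]))
    print("plunger front", [atz("top",T((645,149)),36).round(1)], R2(-dk[2])@(atz("top",T((645,149)),36)-[dk[0],dk[1],0]))
    for nm,uv,z in (("clip",(282,365),8),("weight",(492,365),17),("beaker",(480,-20),30),("tape",(265,-10),9)): print(nm,atz("top",T(uv),z).round())
E
python3 fit.py
```

```text
[ 519.4 -164.8] -86.4 
 [[-0.5, 0.8], [-0.4, 0.0], [-0.4, 0.1], [-0.9, -0.5], [0.2, 1.5], [-0.4, 0.9]]
[494.2  49.2] -80.29 
 [[-1.0, 0.1], [-0.3, -0.1], [-0.4, -0.6], [-1.2, 0.4], [-0.2, 0.8], [0.1, 0.4], [-0.6, 2.1], [-0.0, 0.6]]
bar [ 5.026e+02 -1.000e-01  7.400e+01] step [513.2 -65.   14. ]
top [241.  98.]
top [265. 246.]
side [285. 129.]
side [159. 124.]
carrier in deck [-215.10462385  -11.73683516    0.        ] 6.105799219716565
plunger front [array([ 524.4, -235.2,   36. ])] [70.63731253  0.53488121 36.        ]
clip [395. -13.   8.]
weight [ 394. -142.   17.]
beaker [ 632. -135.   30.]
tape [631.  -0.   9.]
```

Both fits hold to about 1 px, which is roughly 2 mm, and the predicted bar positions match the image. The carrier sits at deck x −215, y −12, with a yaw of 6°. The plunger face is at about x = 70. Next I'll approach the bar, grip it and lift the nose in an arc about the heel.

```bash
cat >> h.py <<'E'
D0=np.array([519.4,-164.8]); DA=np.radians(-86.4)
def pose(x,y,z,yaw=0):
    "bar (grasp point) in deck frame, height z; yaw deg relative to the deck"
    c,s=np.cos(DA),np.sin(DA); p=D0+[c*x-s*y,s*x+c*y]; a=DA+np.radians(yaw)
    R=np.array([[-np.sin(a),np.cos(a),0],[np.cos(a),np.sin(a),0],[0,0,-1]]).T.reshape(3,3).T
    R=np.column_stack([[-np.sin(a),np.cos(a),0],[np.cos(a),np.sin(a),0],[0,0,-1]])
    return np.array([p[0],p[1],z-manip.hold_point_z+1]),R
def st(tag=""):
    s=manip.sense(); c,sn=np.cos(DA),np.sin(DA); d=s["tool_pos"][:2]-D0; f=s["contact_force"]
    X=[c*d[0]+sn*d[1],-sn*d[0]+c*d[1],s["tool_pos"][2]+manip.hold_point_z-1]; F=[c*f[0]+sn*f[1],-sn*f[0]+c*f[1],f[2]]
    print(tag,"t%.1f"%s["time"],"bar",np.round(X,1),"F",np.round(F,1),"w%.3f gf%.1f"%(s["gripper_width"],s["gripper_force"])); return np.array(X),np.array(F)
def arc(th,heel0): # bar with heel on worktop at deck x heel0, tilt th (rad)
    return heel0+125*np.cos(th)-74*np.sin(th), 125*np.sin(th)+74*np.cos(th)
E
sed -i '/reshape(3,3).T$/d' h.py
python3 - <<'E'
from h import *
claw.grip(0.45,40)
x,y=-165.4,-6.4
manip.move_ptp(*pose(x,y,180,6.1)); st("above")
print(manip.line_to(*pose(x,y,74,6.1),speed=100,stop_force=12)); st("down")
claw.grip(0.0,40); X,F=st("gripped")
E
```

```text
above t3.4 bar [-164.9   -6.3  180.1] F [-0.  -0.3 -0.2] w0.447 gf0.0
False
down t4.6 bar [-165.4   -6.    74.7] F [ 0.1 -0.   1. ] w0.450 gf0.0
gripped t5.2 bar [-165.3   -6.3   74.1] F [0.9 0.4 1.7] w0.115 gf40.0
```

Run:
```python
from h import *
h0=-165.3-125
for d in (4,8,11):
    x,z=arc(np.radians(d),h0); y=-6.4-np.tan(np.radians(6.1))*(-165.3-x)
    manip.line_to(*pose(x,y,z,6.1),speed=40); st(d)
x1=x+35
manip.line_to(*pose(x1,0,z,0),speed=40); st("turned, nose at %.0f"%(x1+36))
for n in("side","top"):
    im=viewer.snapshot(n)[:,:,::-1]; cv2.imwrite(f"pics/{n}1.png",im)
a=cv2.imread("pics/top1.png")[170:260,190:350]; b=cv2.imread("pics/side1.png")[150:305,220:340]
a=cv2.resize(a,None,fx=3.2,fy=3.2,interpolation=2); b=cv2.resize(b,None,fx=2.3,fy=2.3,interpolation=2)
H=max(len(a),len(b)); pad=lambda q:cv2.copyMakeBorder(q,0,H-len(q),0,0,0)
cv2.imwrite("pics/c1.png",np.hstack([pad(a),pad(b)]))
```

```text
4 t5.6 bar [-170.9   -7.    82.6] F [ 1.4  0.4 -4.4] w0.121 gf40.0
8 t6.0 bar [-176.9   -7.5   90.9] F [ 0.6  0.2 -5. ] w0.116 gf40.0
11 t6.4 bar [-181.8   -8.    96.8] F [ 2.5 -0.3 -6.6] w0.119 gf40.0
turned, nose at -111 t7.4 bar [-146.7    0.    96.6] F [ 1.7 -0.4 -5.8] w0.119 gf40.0
```

View pics/c1.png

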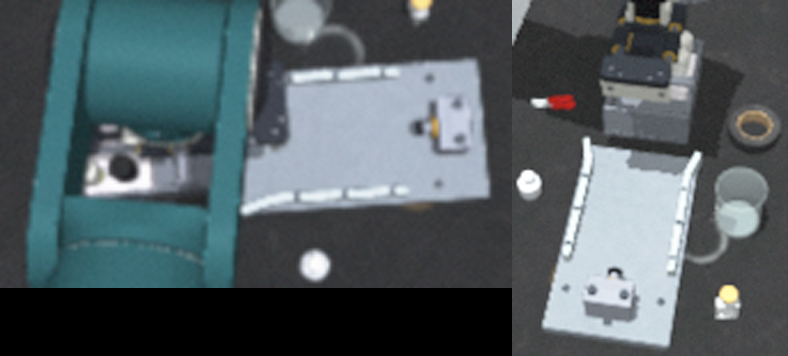

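The nose is raised and sits just before the step. In the side half, its lower edge runs from about (605,130) to (690,140), centred against the step edge from (588,148) to (697,155). I'll check this numerically against the predicted projection.

Run:
```python
from h import *
def W(x,y,z): p,_=pose(x,y,z); return [p[0],p[1],z]
im=cv2.imread("pics/side1.png"); k=6; o=(250,185)
a=cv2.resize(im[185:235,250:350],None,fx=7,fy=7,interpolation=2)
for P,c in ((W(-110,50,28.6),(0,255,0)),(W(-110,-50,28.6),(0,255,0)),(W(-118,50,70),(255,255,0)),(W(-118,-50,70),(255,255,0)),(W(-100,68,14),(0,0,255)),(W(-100,-68,14),(0,0,255)),(W(-65,54,30),(255,0,255)),(W(-65,-54,30),(255,0,255))):
    u=(proj("side",P)[0]-(250,185)+.5)*7; cv2.drawMarker(a,tuple(int(v) for v in u),c,cv2.MARKER_CROSS,14,1)
cv2.imwrite("pics/c2.png",a)
```

```text
(no output)
```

View pics/c2.png

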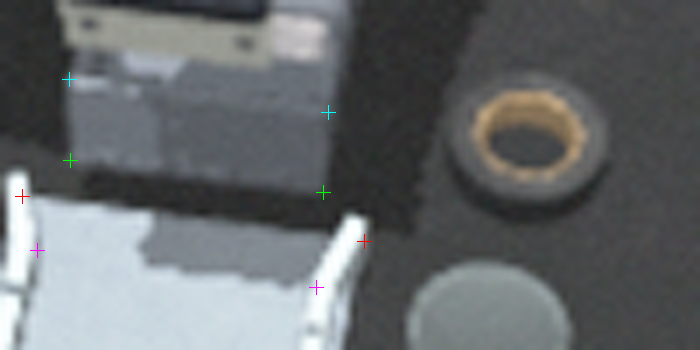

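The nose corners are within about 1 mm of the prediction, but the rails look 1–2 mm to the −y side of the model, so I'll run at y = −1.5. Next comes sliding up with the heel down, stepping while I watch the forces.

Run:
```python
from h import *
th=np.radians(11); dx,z=arc(th,0); y=-1.5
def go(x,z,tag,v=40):
    manip.line_to(*pose(x,y,z,0),speed=v); X,F=st(tag); 
    if abs(F[0])>30 or abs(F[1])>12 or abs(F[2])>30: raise SystemExit("force!")
for L in (130,110,95,85,75):
    go(-100-L+dx,z,f"L{L}")
for L in (68,61):
    t=np.arctan(14.5/L); d,zz=arc(t,-100-L); go(d,zz,f"L{L}")
```

```text
L130 t8.3 bar [-121.3   -1.5   96.6] F [ 0.9  0.6 -5.1] w0.118 gf40.0
L110 t9.0 bar [-101.2   -1.5   96.5] F [ 1.4 -0.3 -5.9] w0.115 gf40.0
L95 t9.5 bar [-86.1  -1.5  96.5] F [ 0.8 -0.6 -6. ] w0.114 gf40.0
L85 t9.9 bar [-76.1  -1.5  96.5] F [ 1.1 -0.2 -4.6] w0.116 gf40.0
L75 t10.3 bar [-66.1  -1.5  96.5] F [ 1.  -0.7 -4.9] w0.115 gf40.0
L68 t10.6 bar [-60.9  -1.4  98.7] F [ 1.9  0.2 -4.8] w0.116 gf40.0
L61 t10.9 bar [-56.3  -1.5 101. ] F [ 1.7  0.6 -6.3] w0.112 gf40.0
```

Run:
```python
from h import *
y=-1.5
def go(x,z,tag,v=30):
    manip.line_to(*pose(x,y,z,0),speed=v); X,F=st(tag)
    if abs(F[0])>30 or abs(F[1])>12 or abs(F[2])>30: raise SystemExit("force!")
s=125-61
for d in (11,9,7,5,3,1.5,0.5):
    t=np.radians(d); go(-100+s*np.cos(t)-74*np.sin(t)+1,14+s*np.sin(t)+74*np.cos(t),d)
go(-20,88.5,"flat")
```

```text
11 t11.2 bar [-50.3  -1.5  98.9] F [-2.3 -0.1 -4. ] w0.115 gf40.0
9 t11.5 bar [-47.3  -1.4  97.2] F [-1.6  1.4 -0.9] w0.112 gf40.0
7 t11.8 bar [-44.3  -1.3  95.4] F [-1.8  0.4  0.9] w0.112 gf40.0
5 t12.0 bar [-41.4  -1.4  93.4] F [1.1 0.2 3.1] w0.111 gf40.0
3 t12.3 bar [-38.8  -1.4  91.2] F [0.  0.5 2.7] w0.116 gf40.0
1.5 t12.6 bar [-36.8  -1.5  89.5] F [-0.   0.   2.4] w0.117 gf40.0
0.5 t12.8 bar [-35.8  -1.4  88.7] F [-3.4  1.3  5.2] w0.116 gf40.0
flat t13.5 bar [-20.1  -1.4  88.7] F [-2.6  0.5  5. ] w0.117 gf40.0
```

Run:
```python
from h import *
y=-1.5
for x in (0,15,30):
    manip.line_to(*pose(x,y,88.3,0),speed=35); X,F=st(x)
    if np.abs(F).max()>25: raise SystemExit("force!")
claw.grip(0.35); manip.hold(.3); st("open"); claw.grip(0,25); st("regrip")
for n in("side","top"):
    cv2.imwrite(f"pics/{n}2.png",viewer.snapshot(n)[:,:,::-1])
a=cv2.imread("pics/top2.png")[170:260,230:350]; b=cv2.imread("pics/side2.png")[180:305,220:340]
a=cv2.resize(a,None,fx=3.3,fy=3.3,interpolation=2); b=cv2.resize(b,None,fx=3.3,fy=3.3,interpolation=2)
H=max(len(a),len(b)); pad=lambda q:cv2.copyMakeBorder(q,0,H-len(q),0,0,0)
cv2.imwrite("pics/c3.png",np.hstack([pad(a),pad(b)]))
```

```text
0 t14.2 bar [-0.1 -1.3 88.7] F [-3.7  0.4  6.4] w0.114 gf40.0
15 t14.8 bar [15.1 -1.3 88.8] F [-2.6  0.1  6.4] w0.111 gf40.0
30 t15.3 bar [30.  -1.3 88.7] F [-1.9  0.4  6.8] w0.118 gf40.0
open t16.2 bar [30.  -1.5 88.3] F [ 0.8  0.6 -0.3] w0.349 gf0.0
regrip t16.7 bar [30.  -1.5 88.3] F [ 0.5 -0.3 -0.3] w0.120 gf25.0
```

View pics/c3.png

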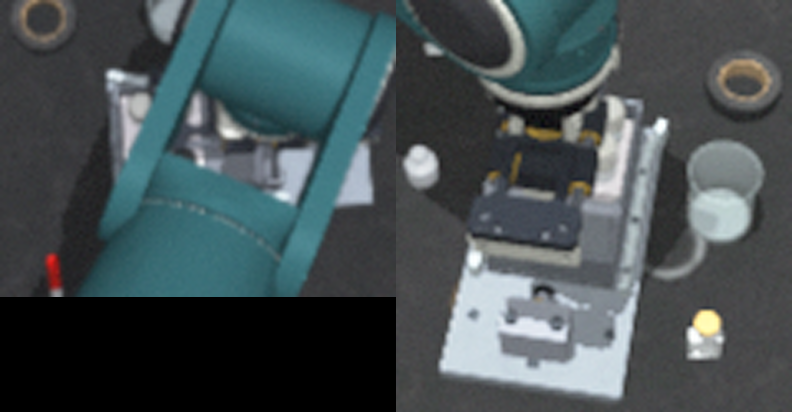

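The carrier lies flat between the rails, with its nose at about (540,280) in the right half, short of the black plunger head at (543,292). Next I'll creep forward in 1 mm steps and watch for the 6 N rise.

```bash
cat >> h.py <<'E'
def meanF(n=10):
    c,sn=np.cos(DA),np.sin(DA); f=[]
    for _ in range(n):
        manip.hold(.02); q=manip.sense()["contact_force"]; f.append([c*q[0]+sn*q[1],-sn*q[0]+c*q[1],q[2]])
    return np.mean(f,0)
E
python3 - <<'E'
from h import *
x=30; hist=[]
while x<61:
    x+=1; manip.line_to(*pose(x,-1.5,88.3,0),speed=8); F=meanF(); hist.append(F[0])
    b=np.median(hist[1:5]) if len(hist)>5 else F[0]
    print(x,F.round(1))
    if len(hist)>5 and F[0]<b-3.5: break
st("contact");
E
```

```text
31 [-4.2 -0.1  1.2]
32 [-3.   0.1  0.6]
33 [-2.7  0.2  0.8]
34 [-3.   0.2  0.9]
35 [-2.9 -0.1  0.8]
36 [-2.7  0.   0.5]
37 [-2.6  0.   0.7]
38 [-2.8  0.2  0.4]
39 [-2.4  0.2  0.4]
40 [-2.9 -0.1  0.5]
41 [-2.5  0.4  0.3]
42 [-2.8  0.1  0.2]
43 [-2.6  0.1  0.3]
44 [-2.7  0.4  0.7]
45 [-2.7  0.2  0.5]
46 [-2.7  0.2  0.7]
47 [-2.7  0.1  0.2]
48 [-4.  -0.   0.8]
49 [-8.4 -0.3  2. ]
contact t25.2 bar [48.5 -1.5 88.3] F [-8.2 -0.2  2.4] w0.123 gf25.0
```

Run:
```python
from h import *
for x in (50,51,51.6):
    manip.line_to(*pose(x,-1.5,88.3,0),speed=8); print(x,meanF().round(1)); 
st()
```

```text
50 [-9.1 -0.5  2.1]
51 [-9.6 -0.4  2.6]
51.6 [-10.6  -0.7   2.9]
 t26.5 bar [50.9 -1.5 88.3] F [-11.   -0.2   2.2] w0.122 gf25.0
```

Contact was at a bar x of about 47.5, and the bar now reads 50.9. Allowing for give in the arm and grip, the plunger is in by about 3 mm. I'll release, retreat upward and check.

Run:
```python
from h import *
claw.grip(0.42); manip.hold(.2); st("open")
manip.line_to(pose(51.6,-1.5,88.3)[0]+[0,0,40],speed=40); manip.line_to(pose(51.6,-1.5,88.3)[0]+[0,0,170],speed=120); st("up")
manip.goto_joints([-68.6,6.6,82.6,0,90.7,-2.2]); st("away")
for n in("side","top"): cv2.imwrite(f"pics/{n}3.png",viewer.snapshot(n)[:,:,::-1])
a=cv2.imread("pics/top3.png")[170:260,230:350]; b=cv2.imread("pics/side3.png")[180:305,220:340]
a=cv2.resize(a,None,fx=3.3,fy=3.3,interpolation=2); b=cv2.resize(b,None,fx=3.3,fy=3.3,interpolation=2)
H=max(len(a),len(b)); pad=lambda q:cv2.copyMakeBorder(q,0,H-len(q),0,0,0)
cv2.imwrite("pics/c4.png",np.hstack([pad(a),pad(b)]))
```

```text
open t27.4 bar [51.6 -1.5 88.3] F [ 0.3 -0.6  0.6] w0.418 gf0.0
up t29.8 bar [ 51.5  -1.7 257.4] F [-0.7 -0.  -0.2] w0.422 gf0.0
away t31.5 bar [ 437.1 -276.7  237.1] F [-1.5 -0.1  0.1] w0.416 gf0.0
```

View pics/c4.png

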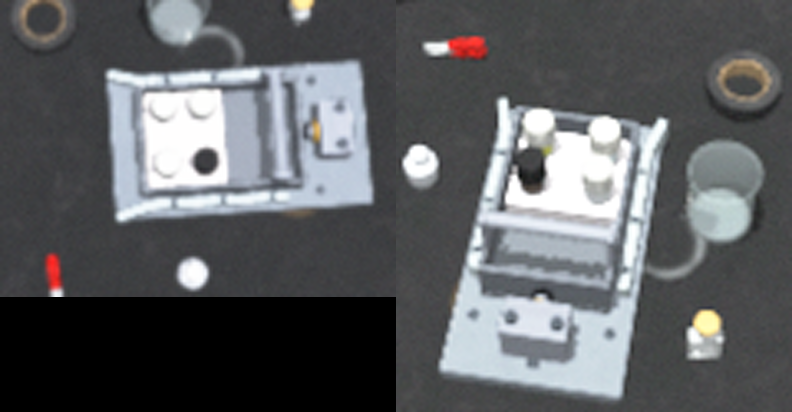

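The carrier lies flat between the rails with its nose on the plunger head, at (303,130) in the left half. The loose things haven't moved. I'll hand it in.

```bash
python3 -c "
from workcell import sign_off
print(sign_off())"
```

```text
the job is handed in; nothing more can be done
None
```

The carrier is flat and fully on the deck between the rails, with the plunger pushed in about 3 mm (judged by force and arm position, not measured directly); the job was handed in with the arm clear, at about 32 s of the 67 s allowed.

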